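Sweep broken kiln props into the scrap tray

ROBOT

A 6-joint arm with a two-finger parallel gripper is mounted at the origin on the work surface. World frame = base frame: x ahead of the robot, y to its left, z up, the work surface at z = 0. Lengths are in mm, angles in rad, forces in N, time in s.
With the tool pointing down it reaches from about 350 to 875 mm from the base axis. Payload 4.2 kg.
Tool frame: the origin (TCP) lies at the very end of the fingers, on their centre line; the grasp point (between the pads) lies 19 mm behind it; z points along the fingers, y is the line along which they close (so a half turn about z gives the same grasp; the last joint's range is limited). The gripper opens to 85 mm and grips with 20 to 120 N. Pads are 22 mm wide; open, the fingers measure 114 mm over their backs; the gripper's body (76 mm by 85 mm) begins 54 mm behind the grasp point. The pads swing forward as they close: fully open they stand 13 mm farther back than shut.
Start: joints at [1.469, 0.385, 0.008, 0, -1.194, -0.259], TCP at [220.606, 584.75, 231.312] pointing down, gripper open.
Joint ranges: [-3.14, 3.14], [-1.21, 2.06], [-1.07, 1.41], [-3.16, 2.05], [-2.99, -0.16], [-3.1, 3.1]. Speed limits (rad/s): [2.79, 2.79, 3.14, 3.14, 3.14, 3.14].

INTERFACE

Orientations are given as a unit quaternion [x, y, z, w].
In Python, from bench import arm, optics gives the robot as it stands. The module is installed in compiled form; this text tells all that it offers.
- The arm moves only by the tool step_arm, never from a script. Its argument "motion" is a list of rows, each an object with "dr": the turn, a rotation vector about the tool's x, y, z in units of 8 degrees (1.0 is 8 degrees), a list of three; "slide": the shift along the tool's x, y, z in mm, a list of three; "jaw": the finger opening in mm, from 0 to 85.4. A call has exactly 8 rows; each row is the pose to reach, as a shift and turn from the pose commanded when the call began, along the tool's axes at that moment; what a row does not reach only later rows make up. A row lasts 1/8 s, in which the tool goes at most 62.5 mm and 10.7 degrees, less where a joint would pass 70% of its speed; a pose out of reach is approached as far as the arm can. A call with a gripper value outside its range is refused whole. The fingers move at their own pace and stop on an object; the grip force is fixed at half the most. Time passes only in rows, so rows that repeat a pose let the fingers close, or fill a call up. It gives the time, the measured TCP pose, the force, the opening and the grip force at its end, in the units of the state.
- arm.read_state(): the state, without advancing time (a new reading comes with each control period).
- optics.get_image(name): name is "scene" or "top" or "wrist"; returns the picture (420x560x3 uint8, blue, green, red); there is no depth.
- optics.camera_info(name): a dict with "camera_matrix" (3x3 intrinsics, pixels), "view" (4x4, takes a point from world to camera coordinates); the wrist camera has in their place "T_tool_cam" (4x4, takes a point from camera to tool coordinates, whose origin is the TCP and whose axes are the flange's). Camera axes: x right, y up, looking along -z (the intrinsics and any distortion apply to the point x, -y, -z); pixel columns grow to the right and rows downward; lengths in mm; the calibration is good to about 2 mm. A picture is of the moment at which its call begins: read the wrist's pose just before it. camera_info takes no time and is no camera call.
- arm.job_done(): hands the job in; it is judged then, once.
The state is a dict: "clock": time; "joints": joint angles; "joint_vel": joint speeds; "joint_efforts": joint torques, N m; "position": TCP position; "ee_rot": TCP orientation; "contact_force": force on the tool from outside, world axes, zero at the start; "wrist_torque": the same for the moment, N m; "gripper_width": finger opening in mm; "grasp_force": force on a finger pad.
Only numpy, scipy, OpenCV 4.12 (cv2) and the standard library are available. Lean on these libraries where they do the work, as an engineer would, in place of code of your own. Each camera call takes 0.05 s, during which the arm holds its last target. There are 200 camera calls.

TASK

Clear the broken bits off the ware board: with the fingers, sweep the three off-white kiln-prop pieces along the board and over its end into the yellow scrap tray. Only push them, do not pick any of them up, and leave the two upturned cups and the glaze bottle standing where they are.

Things in the scene. Friction and masses are not known exactly. Their poses are not given: they have to be found in the camera images.
- board: Dark teal ware board, fixed, lying roughly crosswise before the robot; origin under its centre at table height. 300 mm along its x (away from the robot), 340 mm along its y; its top is flat, 40 mm above the table. A wooden strip 8 mm wide, standing 16 mm above the top, runs along its near and far long edges (inside faces at x = -142 and +142 mm); its two short ends, at y = -170 and +170 mm, are open and flush. Turned up to 0.2 rad.
- scrap_tray: Yellow open scrap tray, fixed, standing against one short end of the board (either the +y or the -y end, it varies), turned like the board; origin under its centre, which is 236 mm from the board's centre. 320 mm along x (it reaches 10 mm past the board on both sides), 130 mm along y, rim 35 mm above the table (5 mm lower than the board's top), walls 4 mm, floor about 4 mm thick. It is 1 mm from the board, so what is pushed off that end drops into it.
- brush_tray: Grey tray of the same size at the other short end of the board, fixed, with three brushes lying fixed in it below its rim; nothing belongs in it. Origin under its centre.
- cup1: Upturned white rippled cup, loose, 60 mm across and 60 mm high, standing on the far side of the board (its axis at board x = 80 to 100 mm, as for the other cup and the bottle); origin at the centre of its underside. A bystander.
- cup2: Second such cup, like cup1, also on the far side of the board. A bystander.
- bottle: Small black glaze bottle with white cap, loose, 36 mm across and 70 mm high, standing on the far side of the board between the cups; origin at the centre of its underside. A bystander.
- piece1: Off-white broken kiln-prop piece no. 1 of three alike, loose on the nearer part of the board (board x = -107 to +17 mm, any yaw): a block 29 x 24 mm with one corner knocked off, 16 mm thick, about 25 g; its origin is its centre, 8 mm above what it lies on, z across its thickness. It slides when pushed.
- piece2: Off-white broken kiln-prop piece no. 2 of three alike, loose on the nearer part of the board (board x = -107 to +17 mm, any yaw): a block 29 x 24 mm with one corner knocked off, 16 mm thick, about 25 g; its origin is its centre, 8 mm above what it lies on, z across its thickness. It slides when pushed.
- piece3: Off-white broken kiln-prop piece no. 3 of three alike, loose on the nearer part of the board (board x = -107 to +17 mm, any yaw): a block 29 x 24 mm with one corner knocked off, 16 mm thick, about 25 g; its origin is its centre, 8 mm above what it lies on, z across its thickness. It slides when pushed.

How it is judged (in metres and radians):
At the end, for the whole second after the job is handed in: All three pieces lie at rest inside the yellow scrap tray, their centres within its walls and below its rim (under 34 mm above the table); the cups and the bottle stand upright (within 0.1 rad) within 15 mm of where they began (x of piece1 in the frame of scrap_tray between -0.155 and 0.155 m and y of piece1 in the frame of scrap_tray between -0.062 and 0.062 m and z of piece1 in the frame of scrap_tray between 0 and 0.034 m and linear speed of each of piece1, piece2, piece3 below 0.02 m/s and x of piece2 in the frame of scrap_tray between -0.155 and 0.155 m and y of piece2 in the frame of scrap_tray between -0.062 and 0.062 m and z of piece2 in the frame of scrap_tray between 0 and 0.034 m and x of piece3 in the frame of scrap_tray between -0.155 and 0.155 m and y of piece3 in the frame of scrap_tray between -0.062 and 0.062 m and z of piece3 in the frame of scrap_tray between 0 and 0.034 m and distance of each of cup1, cup2, bottle from where it was at the start of the episode below 0.015 m and angle between each of cup1, cup2, bottle's own z axis and vertical below 0.1 rad); the robot touches nothing.
It fails at once if A piece is picked up (its centre rises more than 15 mm above where it lay on the board) (height (world z) of any of piece1, piece2, piece3 above 0.063 m).
It fails at once if A cup or the bottle is shifted more than 15 mm or tipped (distance of any of cup1, cup2, bottle from where it was at the start of the episode above 0.015 m or angle between any of cup1, cup2, bottle's own z axis and vertical above 0.25 rad).
It also fails if it takes over 72 s, if anything falls off the work surface, if the arm or the gripper's body presses on something with over 40 N, if the wrist force passes 120 N, or if a joint passes its speed limit or range.

## Working session

There is one attempt and no reset: what is moved stays moved. The work goes in short steps, Python scripts to look and compute and a tool call to move; the robot and the scene stay as the last step left them, time stands still between calls to the robot, and variables do not carry over. Pictures are saved under pics/ and viewed, at most 10 in all, crops included, and the job is handed in when it is done.

Besides the shell and the picture viewer there is one more tool, called as name([rows], argument=value, ...), one row to a line, values as JSON. step_arm: Moves the arm, as the interface text tells. Its arguments: {"type":"object","properties":{"motion":{"type":"array","items":{"type":"object","properties":{"dr":{"type":"array","items":{"type":"number"}},"slide":{"type":"array","items":{"type":"number"}},"jaw":{"type":"number"}}}}},"required":["motion"]}

```bash
mkdir -p pics; python3 - <<'E'
from bench import arm, optics
import cv2, numpy as np
s=arm.read_state(); print(s)
for n in("top","scene"):
    i=optics.get_image(n); cv2.imwrite(f"pics/{n}0.png",i)
    c=optics.camera_info(n); print({k:np.round(v,3).tolist() if not isinstance(v,str) else v for k,v in c.items()})
E
```

```text
{'clock': 0.0, 'joints': array([ 1.46858238e+00,  3.85563644e-01,  6.60382466e-03, -5.27213088e-04,
       -1.19400116e+00, -2.58540119e-01]), 'joint_vel': array([ 0.00034395, -0.0002249 ,  0.00055926, -0.00148661,  0.00080506,
        0.0021475 ]), 'joint_efforts': array([ 5.63470658e-04, -3.92281079e+01,  1.88400882e+01,  4.18611601e+00,
       -4.57308037e-03,  1.80741907e-06]), 'position': array([220.41442499, 584.20504026, 230.20451513]), 'ee_rot': array([ 9.83758064e-01, -1.79496071e-01, -1.59749094e-04,  1.09815364e-03]), 'contact_force': array([-0.73854255, -0.0096972 ,  0.27123095]), 'wrist_torque': array([ 0.02617343, -0.03490892, -0.01037843]), 'grasp_force': 0.0, 'gripper_width': 85.07329657313086}
{'camera_matrix': [[507.742, 0.0, 281.181], [0.0, 507.742, 217.247], [0.0, 0.0, 1.0]], 'view': [[-0.015, -1.0, 0.023, 11.251], [0.984, -0.011, 0.177, -576.291], [-0.177, 0.026, 0.984, -791.918], [0.0, 0.0, 0.0, 1.0]]}
{'camera_matrix': [[433.7, 0.0, 278.865], [0.0, 433.7, 218.88], [0.0, 0.0, 1.0]], 'view': [[-0.555, 0.832, 0.008, 304.24], [-0.566, -0.385, 0.729, 275.554], [0.609, 0.4, 0.684, -1121.004], [0.0, 0.0, 0.0, 1.0]]}
```

View pics/top0.png

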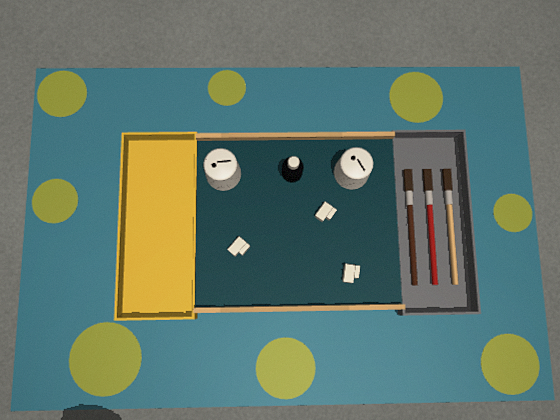

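The top view shows the yellow tray on the left (world +y). The pieces are at about (326,211), (238,246) and (351,272), the cups at (222,165) and (353,165), and the bottle at (292,168).

```bash
cat > h.py <<'E'
from bench import arm, optics
import cv2, numpy as np
def ray(n,u,v,z):
    c=optics.camera_info(n); K=np.array(c['camera_matrix']); V=np.array(c['view'])
    d=np.linalg.solve(K,[u,v,1])*[1,-1,-1]; R=V[:3,:3]; o=-R.T@V[:3,3]; d=R.T@d
    return (o+d*(z-o[2])/d[2])
def blobs(m,amin):
    cs,_=cv2.findContours(m.astype(np.uint8),cv2.RETR_EXTERNAL,cv2.CHAIN_APPROX_NONE)
    return [c for c in cs if cv2.contourArea(c)>amin]
E
python3 - <<'E'
from h import *
i=cv2.imread('pics/top0.png'); hsv=cv2.cvtColor(i,cv2.COLOR_BGR2HSV)
w=(hsv[...,1]<60)&(hsv[...,2]>150)
for c in blobs(w,30):
    m=cv2.moments(c); u,v=m['m10']/m['m00'],m['m01']/m['m00']
    print('white',round(u),round(v),cv2.contourArea(c),cv2.boundingRect(c),'z56',ray('top',u,v,56).round(),'z100',ray('top',u,v,100).round(),'z110',ray('top',u,v,110).round())
y=(abs(hsv[...,0].astype(int)-23)<6)&(hsv[...,1]>150)&(hsv[...,2]>120)
c=max(blobs(y,2000),key=cv2.contourArea); r=cv2.minAreaRect(c); print(r)
for p in cv2.boxPoints(r): print(p.round(),ray('top',*p,35).round(1))
# board dark teal
b=(hsv[...,2]<75)&(hsv[...,1]>120)
c=max(blobs(b,5000),key=cv2.contourArea); r=cv2.minAreaRect(c); print(r)
for p in cv2.boxPoints(r): print(p.round(),ray('top',*p,40).round(1))
# strip side line: board-colour column extents
for u in (230,260,290,330,370):
    col=np.where(b[:,u])[0]; print(u,ray('top',u,col.min(),40).round(),ray('top',u,col.max(),56).round())
s=arm.read_state(); from scipy.spatial.transform import Rotation as R
print(R.from_quat(s['ee_rot']).as_matrix().round(3))
E
```

```text
white 351 273 207.0 (343, 264, 17, 19) z56 [ 483. -108.   56.] z100 [ 480. -101.  100.] z110 [479. -99. 110.]
white 238 246 210.5 (228, 237, 22, 19) z56 [528.  74.  56.] z100 [523.  72. 100.] z110 [522.  71. 110.]
white 325 211 198.0 (316, 202, 21, 19) z56 [585. -70.  56.] z100 [576. -65. 100.] z110 [574. -64. 110.]
white 449 197 45.0 (447, 191, 6, 13) z56 [ 607. -279.   56.] z100 [ 598. -262.  100.] z110 [ 595. -259.  110.]
white 430 197 47.0 (427, 191, 6, 13) z56 [ 607. -245.   56.] z100 [ 598. -231.  100.] z110 [ 595. -228.  110.]
white 410 197 48.5 (407, 191, 6, 14) z56 [ 607. -212.   56.] z100 [ 598. -199.  100.] z110 [ 595. -196.  110.]
white 293 161 76.5 (288, 157, 11, 10) z56 [671. -18.  56.] z100 [658. -16. 100.] z110 [655. -15. 110.]
white 220 164 777.5 (204, 149, 33, 32) z56 [667. 105.  56.] z100 [654. 101. 100.] z110 [651. 100. 110.]
white 357 163 761.0 (341, 148, 32, 31) z56 [ 667. -125.   56.] z100 [ 654. -117.  100.] z110 [ 651. -115.  110.]
((155.40142822265625, 225.50607299804688), (79.99080657958984, 188.22080993652344), 0.8680514693260193)
[114. 319.] [414.7 277.   35. ]
[117. 131.] [734.7 285.7  35. ]
[197. 132.] [731.5 147.6  35. ]
[194. 320.] [410.7 147.8  35. ]
((295.62017822265625, 197.89027404785156), (116.43531036376953, 200.17091369628906), 89.22578430175781)
[195. 141.] [713.5 150.2  40. ]
[395. 138.] [ 715.8 -196.9   40. ]
[396. 255.] [ 512.6 -188.3   40. ]
[196. 257.] [512.4 144.7  40. ]
230 [713.  90.  40.] [434.  88.  56.]
260 [713.  38.  40.] [433.  40.  56.]
290 [712. -14.  40.] [434.  -8.  56.]
330 [714. -83.  40.] [433. -72.  56.]
370 [ 713. -153.   40.] [ 434. -137.   56.]
[[ 0.936 -0.353 -0.001]
 [-0.353 -0.936 -0.002]
 [ 0.     0.002 -1.   ]]
```

View pics/scene0.png

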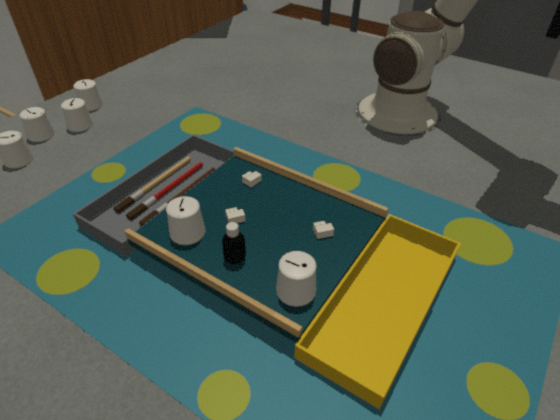

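The scene view agrees with the top view: the board is axis-aligned and the tray is on the +y side. I'll sweep with tool y along world x and the fingers slightly open, which makes a pusher about 45 mm wide. The far piece goes first.

step_arm([
  {"dr": [0, 0, 1.1], "slide": [36, 33, 0], "jaw": 14},
  {"dr": [0, 0, 2.2], "slide": [73, 66, 0], "jaw": 14},
  {"dr": [0, 0, 3.3], "slide": [110, 99, 0], "jaw": 14},
  {"dr": [0, 0, 4.4], "slide": [146, 132, 0], "jaw": 14},
  {"dr": [0, 0, 5.5], "slide": [183, 165, 0], "jaw": 14},
  {"dr": [0, 0, 6.6], "slide": [220, 198, 0], "jaw": 14},
  {"dr": [0, 0, 7.7], "slide": [256, 230, 0], "jaw": 14},
  {"dr": [0, 0, 8.66], "slide": [292, 262, 0], "jaw": 14},
])

```text
clock: 1.1
position: [401.6, 234.9, 231.1]
ee_rot: [-0.706, 0.708, 0.0, -0.0]
contact_force: [0.2, -0.2, -0.9]
gripper_width: 14.0
grasp_force: 0.0
```

step_arm([
  {"dr": [0, 0, 0], "slide": [50, -26, 0], "jaw": 14},
  {"dr": [0, 0, 0], "slide": [100, -52, 0], "jaw": 14},
  {"dr": [0, 0, 0], "slide": [150, -78, 0], "jaw": 14},
  {"dr": [0, 0, 0], "slide": [200, -104, 0], "jaw": 14},
  {"dr": [0, 0, 0], "slide": [250, -130, 0], "jaw": 14},
  {"dr": [0, 0, 0], "slide": [300, -156, 20], "jaw": 14},
  {"dr": [0, 0, 0], "slide": [347, -179, 60], "jaw": 14},
  {"dr": [0, 0, 0], "slide": [347, -179, 100], "jaw": 14},
])

```text
clock: 2.1
position: [581.5, -113.3, 129.6]
ee_rot: [-0.706, 0.708, -0.0, 0.0]
contact_force: [0.2, -0.1, -0.4]
gripper_width: 14.1
grasp_force: 0.0
```

step_arm([
  {"dr": [0, 0, 0], "slide": [0, 0, 20], "jaw": 14},
  {"dr": [0, 0, 0], "slide": [0, 0, 40], "jaw": 14},
  {"dr": [0, 0, 0], "slide": [0, 0, 55], "jaw": 14},
  {"dr": [0, 0, 0], "slide": [0, 0, 68], "jaw": 14},
  {"dr": [0, 0, 0], "slide": [0, 0, 78], "jaw": 14},
  {"dr": [0, 0, 0], "slide": [0, 0, 84], "jaw": 14},
  {"dr": [0, 0, 0], "slide": [0, 0, 84], "jaw": 14},
  {"dr": [0, 0, 0], "slide": [0, 0, 84], "jaw": 14},
])

```text
clock: 3.1
position: [581.0, -110.3, 47.8]
ee_rot: [0.707, -0.707, 0.0, -0.0]
contact_force: [0.1, 0.2, 0.2]
gripper_width: 13.8
grasp_force: 0.0
```

```bash
python3 - <<'E'
from h import *
a=optics.get_image('scene')[100:340,80:420]; b=optics.get_image('wrist')
cv2.imwrite('pics/c1.png',np.hstack([cv2.resize(a,(400,300)),cv2.resize(b,(400,300))]))
E
```

```text
(no output)
```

View pics/c1.png

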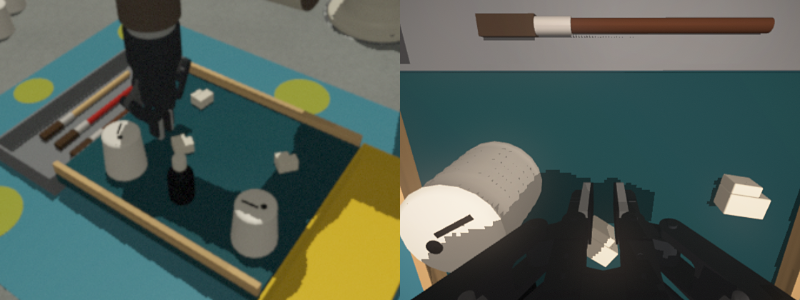

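The fingers are behind the far piece (on its −y side) and clear of cup 2. I'll sweep toward +y, drifting slightly away from the cups.

step_arm([
  {"dr": [0, 0, 0], "slide": [0, 0, 2], "jaw": 14},
  {"dr": [0, 0, 0], "slide": [-12, 0, 2], "jaw": 14},
  {"dr": [0, 0, 0], "slide": [-26, 1, 2], "jaw": 14},
  {"dr": [0, 0, 0], "slide": [-40, 2, 2], "jaw": 14},
  {"dr": [0, 0, 0], "slide": [-54, 3, 2], "jaw": 14},
  {"dr": [0, 0, 0], "slide": [-68, 4, 2], "jaw": 14},
  {"dr": [0, 0, 0], "slide": [-82, 5, 2], "jaw": 14},
  {"dr": [0, 0, 0], "slide": [-96, 6, 2], "jaw": 14},
])

```text
clock: 4.2
position: [574.4, -13.3, 45.3]
ee_rot: [0.707, -0.707, 0.0, -0.0]
contact_force: [-0.1, -0.2, 0.1]
gripper_width: 14.2
grasp_force: 0.0
```

step_arm([
  {"dr": [0, 0, 0], "slide": [-12, 1, 0], "jaw": 14},
  {"dr": [0, 0, 0], "slide": [-24, 2, 0], "jaw": 14},
  {"dr": [0, 0, 0], "slide": [-36, 3, 0], "jaw": 14},
  {"dr": [0, 0, 0], "slide": [-48, 3, 0], "jaw": 14},
  {"dr": [0, 0, 0], "slide": [-60, 3, 0], "jaw": 14},
  {"dr": [0, 0, 0], "slide": [-72, 3, 0], "jaw": 14},
  {"dr": [0, 0, 0], "slide": [-84, 3, 0], "jaw": 14},
  {"dr": [0, 0, 0], "slide": [-84, 3, 0], "jaw": 14},
])

```text
clock: 5.2
position: [571.6, 70.7, 45.3]
ee_rot: [0.708, -0.706, 0.0, -0.0]
contact_force: [0.5, -0.6, -0.9]
gripper_width: 13.8
grasp_force: 0.0
```

```bash
python3 - <<'E'
from h import *
a=optics.get_image('scene')[100:340,120:460]; b=optics.get_image('wrist')
cv2.imwrite('pics/c2.png',np.hstack([cv2.resize(a,(400,300)),cv2.resize(b,(400,300))]))
E
```

```text
(no output)
```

View pics/c2.png

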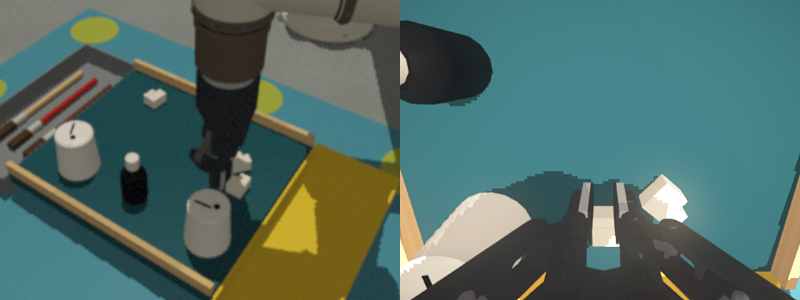

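The piece is held squarely ahead of both fingers. Piece B is just beside them, and the cup and bottle haven't moved. I'll keep going over the end.

step_arm([
  {"dr": [0, 0, 0], "slide": [-14, 0, 0], "jaw": 14},
  {"dr": [0, 0, 0], "slide": [-28, 0, 0], "jaw": 14},
  {"dr": [0, 0, 0], "slide": [-42, 0, 0], "jaw": 14},
  {"dr": [0, 0, 0], "slide": [-56, 0, 0], "jaw": 14},
  {"dr": [0, 0, 0], "slide": [-70, 0, 0], "jaw": 14},
  {"dr": [0, 0, 0], "slide": [-84, 0, 0], "jaw": 14},
  {"dr": [0, 0, 0], "slide": [-98, 0, 0], "jaw": 14},
  {"dr": [0, 0, 0], "slide": [-106, 0, 0], "jaw": 14},
])

```text
clock: 6.3
position: [571.4, 176.7, 45.3]
ee_rot: [0.708, -0.707, 0.0, -0.0]
contact_force: [-0.7, -0.9, 0.8]
gripper_width: 13.6
grasp_force: 0.0
```

step_arm([
  {"dr": [0, 0, 0], "slide": [0, 0, -20], "jaw": 14},
  {"dr": [0, 0, 0], "slide": [0, 0, -50], "jaw": 14},
  {"dr": [0, 0, 0], "slide": [0, 10, -80], "jaw": 14},
  {"dr": [0, 0, 0], "slide": [40, 30, -80], "jaw": 14},
  {"dr": [0, 0, 0], "slide": [90, 43, -80], "jaw": 14},
  {"dr": [0, 0, 0], "slide": [140, 43, -80], "jaw": 14},
  {"dr": [0, 0, 0], "slide": [150, 43, -80], "jaw": 14},
  {"dr": [0, 0, 0], "slide": [150, 43, -80], "jaw": 14},
])

```text
clock: 7.3
position: [528.7, 25.2, 125.4]
ee_rot: [-0.707, 0.707, -0.0, 0.0]
contact_force: [0.6, -0.4, -0.2]
gripper_width: 14.0
grasp_force: 0.0
```

```bash
python3 - <<'E'
from h import *
a=optics.get_image('scene')[100:400,120:480]; b=optics.get_image('wrist')
cv2.imwrite('pics/c3.png',np.hstack([cv2.resize(a,(400,333)),cv2.resize(b,(400,333))]))
print(arm.read_state()['position'])
i=optics.get_image('scene'); hsv=cv2.cvtColor(i,cv2.COLOR_BGR2HSV)
w=(hsv[...,1]<60)&(hsv[...,2]>130); w[:100]=0
for c in blobs(w,20):
    m=cv2.moments(c); u,v=m['m10']/m['m00'],m['m01']/m['m00']
    if cv2.contourArea(c)<600: print(u,v,cv2.contourArea(c),ray('scene',u,v,50).round())
E
```

```text
[528.81892087  26.38056895 125.35428657]
296.22161671207994 271.661217075386 367.0 [634.  89.  50.]
231.70114942528733 226.06666666666666 72.5 [610. -55.  50.]
323.0241379310345 226.57701149425284 145.0 [524.  74.  50.]
180.83890746934225 207.12486064659976 598.0 [ 623. -160.   50.]
148.7094017094017 200.05128205128204 39.0 [ 641. -221.   50.]
136.26291079812205 193.40375586854458 35.5 [ 641. -254.   50.]
251.10476190476192 175.56031746031744 105.0 [ 479. -111.   50.]
9.636726546906187 136.55222887558216 250.5 [ 661. -621.   50.]
31.06210392902408 112.18060836501901 263.0 [ 573. -676.   50.]
429.71851851851847 105.8074074074074 45.0 [15. 81. 50.]
363.5423423423423 105.36036036036035 92.5 [104. -52.  50.]
71.96486486486486 104.17657657657657 185.0 [ 496. -631.   50.]
```

View pics/c3.png

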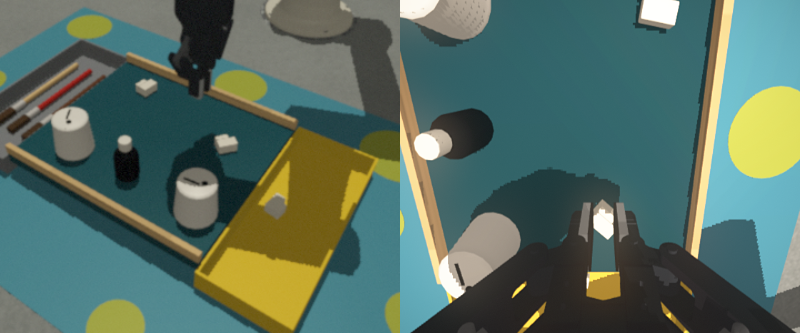

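The first piece lies in the tray, and the fingers are lined up behind the second. Next I'll lower and sweep.

step_arm([
  {"dr": [0, 0, 0], "slide": [0, 0, 20], "jaw": 14},
  {"dr": [0, 0, 0], "slide": [0, 0, 40], "jaw": 14},
  {"dr": [0, 0, 0], "slide": [0, 0, 55], "jaw": 14},
  {"dr": [0, 0, 0], "slide": [0, 0, 68], "jaw": 14},
  {"dr": [0, 0, 0], "slide": [0, 0, 76], "jaw": 14},
  {"dr": [0, 0, 0], "slide": [0, 0, 80], "jaw": 14},
  {"dr": [0, 0, 0], "slide": [-10, 0, 80], "jaw": 14},
  {"dr": [0, 0, 0], "slide": [-22, 0, 80], "jaw": 14},
])

```text
clock: 8.45
position: [528.9, 48.4, 45.8]
ee_rot: [0.707, -0.707, 0.0, -0.001]
contact_force: [0.7, 0.4, 1.2]
gripper_width: 13.8
grasp_force: 0.0
```

step_arm([
  {"dr": [0, 0, 0], "slide": [-12, 0, 0], "jaw": 14},
  {"dr": [0, 0, 0], "slide": [-24, 0, 0], "jaw": 14},
  {"dr": [0, 0, 0], "slide": [-36, 0, 0], "jaw": 14},
  {"dr": [0, 0, 0], "slide": [-48, 0, 0], "jaw": 14},
  {"dr": [0, 0, 0], "slide": [-60, 0, 0], "jaw": 14},
  {"dr": [0, 0, 0], "slide": [-72, 0, 0], "jaw": 14},
  {"dr": [0, 0, 0], "slide": [-84, 0, 0], "jaw": 14},
  {"dr": [0, 0, 0], "slide": [-96, 0, 0], "jaw": 14},
])

```text
clock: 9.45
position: [528.4, 144.5, 45.2]
ee_rot: [0.707, -0.707, -0.0, -0.0]
contact_force: [-0.6, 0.3, -0.4]
gripper_width: 14.0
grasp_force: 0.0
```

step_arm([
  {"dr": [0, 0, 0], "slide": [-12, 0, 0], "jaw": 14},
  {"dr": [0, 0, 0], "slide": [-24, 0, 0], "jaw": 14},
  {"dr": [0, 0, 0], "slide": [-32, 0, 0], "jaw": 14},
  {"dr": [0, 0, 0], "slide": [-32, 0, 0], "jaw": 14},
  {"dr": [0, 0, 0], "slide": [-32, 0, -20], "jaw": 14},
  {"dr": [0, 0, 0], "slide": [-32, 0, -50], "jaw": 14},
  {"dr": [0, 0, 0], "slide": [-32, 0, -80], "jaw": 14},
  {"dr": [0, 0, 0], "slide": [0, 10, -80], "jaw": 14},
])

```text
clock: 10.45
position: [520.6, 145.1, 128.0]
ee_rot: [0.708, -0.706, 0.001, -0.003]
contact_force: [-0.7, -0.3, -0.6]
gripper_width: 13.7
grasp_force: 0.0
```

step_arm([
  {"dr": [0, 0, 0], "slide": [50, 6, 0], "jaw": 14},
  {"dr": [0, 0, 0], "slide": [100, 13, 0], "jaw": 14},
  {"dr": [0, 0, 0], "slide": [150, 20, 0], "jaw": 14},
  {"dr": [0, 0, 0], "slide": [200, 27, 0], "jaw": 14},
  {"dr": [0, 0, 0], "slide": [250, 34, 0], "jaw": 14},
  {"dr": [0, 0, 0], "slide": [297, 38, 0], "jaw": 14},
  {"dr": [0, 0, 0], "slide": [297, 38, 0], "jaw": 14},
  {"dr": [0, 0, 0], "slide": [297, 38, 0], "jaw": 14},
])

```text
clock: 11.45
position: [480.3, -153.6, 125.3]
ee_rot: [-0.707, 0.707, 0.0, -0.0]
contact_force: [0.2, 0.4, -0.6]
gripper_width: 13.7
grasp_force: 0.0
```

```bash
python3 - <<'E'
from h import *
a=optics.get_image('scene')[100:400,120:480]; b=optics.get_image('wrist')
cv2.imwrite('pics/c4.png',np.hstack([cv2.resize(a,(400,333)),cv2.resize(b,(400,333))]))
print(arm.read_state()['position'])
E
```

```text
[ 480.68830048 -152.72075028  125.33434114]
```

View pics/c4.png

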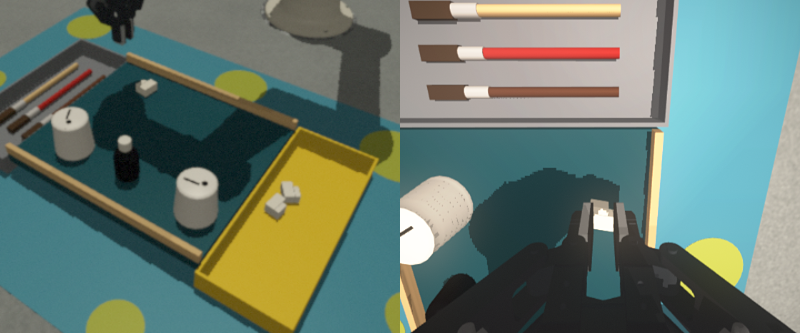

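Two pieces are in the tray, and the third is centred ahead of the fingers. I'll do its sweep now.

step_arm([
  {"dr": [0, 0, 0], "slide": [0, 0, 20], "jaw": 14},
  {"dr": [0, 0, 0], "slide": [0, 0, 40], "jaw": 14},
  {"dr": [0, 0, 0], "slide": [0, 0, 55], "jaw": 14},
  {"dr": [0, 0, 0], "slide": [0, 0, 68], "jaw": 14},
  {"dr": [0, 0, 0], "slide": [0, 0, 76], "jaw": 14},
  {"dr": [0, 0, 0], "slide": [0, 0, 80], "jaw": 14},
  {"dr": [0, 0, 0], "slide": [-8, 0, 80], "jaw": 14},
  {"dr": [0, 0, 0], "slide": [-18, 0, 80], "jaw": 14},
])

```text
clock: 12.55
position: [480.9, -134.9, 45.7]
ee_rot: [0.707, -0.707, 0.0, -0.0]
contact_force: [0.1, 0.3, 0.4]
gripper_width: 14.1
grasp_force: 0.0
```

step_arm([
  {"dr": [0, 0, 0], "slide": [-12, 0, 0], "jaw": 14},
  {"dr": [0, 0, 0], "slide": [-24, 0, 0], "jaw": 14},
  {"dr": [0, 0, 0], "slide": [-36, 0, 0], "jaw": 14},
  {"dr": [0, 0, 0], "slide": [-48, 0, 0], "jaw": 14},
  {"dr": [0, 0, 0], "slide": [-60, 0, 0], "jaw": 14},
  {"dr": [0, 0, 0], "slide": [-72, 0, 0], "jaw": 14},
  {"dr": [0, 0, 0], "slide": [-84, 0, 0], "jaw": 14},
  {"dr": [0, 0, 0], "slide": [-96, 0, 0], "jaw": 14},
])

```text
clock: 13.55
position: [480.5, -38.6, 45.3]
ee_rot: [0.707, -0.707, -0.0, 0.0]
contact_force: [0.3, -0.7, -0.4]
gripper_width: 14.1
grasp_force: 0.2
```

step_arm([
  {"dr": [0, 0, 0], "slide": [-13, 0, 0], "jaw": 14},
  {"dr": [0, 0, 0], "slide": [-26, 0, 0], "jaw": 14},
  {"dr": [0, 0, 0], "slide": [-39, 0, 0], "jaw": 14},
  {"dr": [0, 0, 0], "slide": [-52, 0, 0], "jaw": 14},
  {"dr": [0, 0, 0], "slide": [-65, 0, 0], "jaw": 14},
  {"dr": [0, 0, 0], "slide": [-78, 0, 0], "jaw": 14},
  {"dr": [0, 0, 0], "slide": [-91, 0, 0], "jaw": 14},
  {"dr": [0, 0, 0], "slide": [-104, 0, 0], "jaw": 14},
])

```text
clock: 14.55
position: [480.5, 65.5, 45.3]
ee_rot: [0.707, -0.707, 0.0, -0.0]
contact_force: [0.3, -0.3, 0.3]
gripper_width: 14.0
grasp_force: 0.2
```

step_arm([
  {"dr": [0, 0, 0], "slide": [-13, 0, 0], "jaw": 14},
  {"dr": [0, 0, 0], "slide": [-26, 0, 0], "jaw": 14},
  {"dr": [0, 0, 0], "slide": [-39, 0, 0], "jaw": 14},
  {"dr": [0, 0, 0], "slide": [-52, 0, 0], "jaw": 14},
  {"dr": [0, 0, 0], "slide": [-65, 0, 0], "jaw": 14},
  {"dr": [0, 0, 0], "slide": [-78, 0, 0], "jaw": 14},
  {"dr": [0, 0, 0], "slide": [-91, 0, 0], "jaw": 14},
  {"dr": [0, 0, 0], "slide": [-104, 0, 0], "jaw": 14},
])

```text
clock: 15.55
position: [480.4, 169.5, 45.3]
ee_rot: [0.707, -0.707, 0.0, -0.0]
contact_force: [0.5, 0.3, 0.5]
gripper_width: 14.1
grasp_force: 0.0
```

step_arm([
  {"dr": [0, 0, 0], "slide": [-9, 0, 0], "jaw": 14},
  {"dr": [0, 0, 0], "slide": [-9, 0, 0], "jaw": 14},
  {"dr": [0, 0, 0], "slide": [-9, 0, 0], "jaw": 14},
  {"dr": [0, 0, 0], "slide": [-9, 0, -4], "jaw": 14},
  {"dr": [0, 0, 0], "slide": [-9, 0, -10], "jaw": 14},
  {"dr": [0, 0, 0], "slide": [0, 0, -40], "jaw": 14},
  {"dr": [0, 0, 0], "slide": [30, 0, -80], "jaw": 14},
  {"dr": [0, 0, 0], "slide": [60, 0, -120], "jaw": 14},
])

```text
clock: 16.55
position: [480.3, 107.7, 166.9]
ee_rot: [0.708, -0.707, 0.0, -0.0]
contact_force: [0.5, 0.7, -0.1]
gripper_width: 14.0
grasp_force: 0.0
```

```bash
python3 - <<'E'
from h import *
a=optics.get_image('scene')[100:400,120:480]; b=optics.get_image('top')
cv2.imwrite('pics/c5.png',np.hstack([cv2.resize(a,(400,333)),cv2.resize(b,(400,333))]))
print(arm.read_state()['position'])
E
```

```text
[482.65089247 107.64763016 170.38202728]
```

View pics/c5.png

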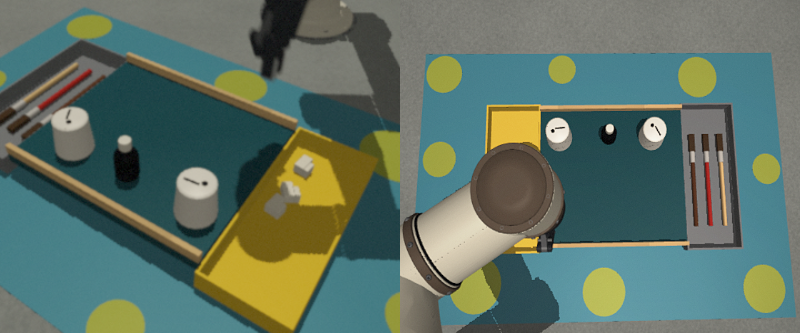

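All three pieces are in the tray, the cups and bottle stand unmoved, and the arm is clear. I'll check the positions in numbers, then hand in.

```bash
python3 - <<'E'
from h import *
i=[ray('scene',120+u*.9,100+v*.9,16) for u,v in((303,167),(290,191),(277,206))]
print(np.round(i))
if all(155<p[1]<271 and 420<p[0]<725 for p in i): print(arm.job_done())
E
```

```text
[[476. 187.  16.]
 [532. 190.  16.]
 [568. 186.  16.]]
the job is handed in; nothing more can be done
None
```

I swept all three kiln-prop pieces off the board into the yellow scrap tray and handed the job in after about 17 s; the last images show the cups and bottle standing where they were, though no verdict came back.

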